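# Bring a drive module to the fume hood and switch the dampers

## Robot

A 6-joint arm with a two-finger parallel gripper is mounted at the origin on the work surface. World frame = base frame: x ahead of the robot, y to its left, z up, the work surface at z = 0. Lengths are in mm, angles in degrees, forces in N, time in s.
With the tool pointing down it reaches from about 275 to 725 mm from the base axis. Payload 15.9 kg.
Tool frame: the origin (TCP) lies between the finger pads; the fingertips stand env.tips_ahead ahead of it and the grasp point (between the pads) lies 5 mm behind it (env.tips_ahead is the distance from the TCP to the fingertips, in mm); x points along the fingers, y is the direction in which the jaws open and shut, and the axes are right-handed (so a half turn about x gives the same grasp; the last joint's range is limited). The gripper opens to 85 mm and grips with 20 to 120 N. Pads are 22 mm wide; open, the fingers measure 114 mm over their backs; the gripper's body (76 mm by 85 mm) begins 54 mm behind the grasp point. The pads swing forward as they close: fully open they stand 13 mm farther back than shut.
Start: joints at [74.37, 12.198, -1.971, 75.831, 0, 90], TCP at [134.709, 481.497, 245.306] pointing down, gripper open.
Joint ranges: [-170.91, 170.91], [-42.67, 98.43], [-65.05, 77.54], [-120.47, 116.71], [-90, 82.35], [-180, 180]. Speed limits (degrees/s): [108.29, 108.29, 136.94, 147.25, 180, 180].

## Interface

Orientations are given as a 3x3 rotation matrix whose columns are the frame's x, y, z axes.
In Python, from rig import env gives the robot as it stands.
- The arm moves only by the shell command python3 -m crank 'ROWS' [OPENING] [FORCE]. ROWS is JSON, a list of rows, each an object of numbers: "x", "y", "z": the shift along the tool's x, y, z in mm; "twist": the turn about the tool's x in units of 10 degrees (1.0 is 10 degrees). In form: [{"x": .., "y": .., "z": .., "twist": ..}, ...]. A call has 1 to 10 rows; each row shifts and turns the pose as measured when the row begins, along the tool's axes as they then stand; what a row does not reach is not made up. A row lasts 1/8 s, in which the tool goes at most 62.5 mm and 10.7 degrees, less where a joint would pass 70% of its speed; a pose out of reach is approached as far as the arm can. A call with a gripper value outside its range is refused whole. OPENING is the finger opening in mm, from 0 to 85.4, set as the call begins (- or left out, the last holds). The fingers move at their own pace and stop on an object; FORCE is the grip in N (left out, the last holds). Time passes only in rows, so rows that do not move let the fingers close. It gives the time, the measured TCP pose, the force and the opening at its end, in the units of the state.
- env.state(): the state, without advancing time (a new reading comes with each control period).
- env.grab_frame(name): name is "scene" or "top" or "wrist"; returns a dict with "image" (480x640x3 uint8, blue, green, red), "vfov" (degrees; the focal length in pixels is half the picture's height over the tangent of half this angle, whatever the lens; pixels are square), "cx", "cy" (the principal point, pixels), "k1" (the pictures are not rectified: a ray, as slopes to the right and down, at radius r is drawn at 1 + k1 r^2 times it, then the intrinsics apply), "rvec" (rotation vector, rad) and "tvec" (3), from world to camera coordinates, as OpenCV has them; the wrist camera has in their place "T_tool_cam" (4x4, takes a point from camera to tool coordinates, whose origin is the TCP and whose axes are the tool frame's). Camera axes: x right, y down, z forward; pixel columns grow to the right and rows downward; lengths in mm; the calibration is good to about 2 mm. A picture is of the moment at which its call begins: read the wrist's pose just before it. There is no depth.
- env.sign_off(): hands the job in, once; it reports no verdict.
The state is a dict: "t": time; "qpos": joint angles; "qvel": joint speeds; "joint_efforts": joint torques, N m; "eef_pos": TCP position; "tcp_rot": TCP orientation; "wrist_force": force on the tool from outside, world axes, zero at the start; "wrist_torque": the same for the moment, N m; "opening": finger opening in mm.
Only numpy, scipy, OpenCV 4.12 (cv2) and the standard library are available. Lean on these libraries where they do the work, as an engineer would, in place of code of your own. Each camera call takes 0.05 s, during which the arm holds its last target.

## Task

I am going to solder on the rover drive module: hold down the thumb release on its carriage and slide it along the rail until the module is squarely in front of the wide fishtail hood, then let go so that it locks there with the release sprung back up. Also turn the wide hood's damper handle fully open (in line with its duct) and the round nozzle's handle fully shut (across its duct). Leave the other things on the bench where they are.

Things in the scene. Friction and masses are not known exactly. Their poses are not given: they have to be found in the camera images.
- wide: fixed fume-extraction unit with the wide flat fishtail mouth (160 mm wide, 45 mm high). Origin on the bench below the handle's pivot; x to the back (away from the robot), y left, z up. A round 80 mm aluminium duct slopes down towards the robot, 35 degrees from level; its centre line passes 80 mm under the pivot, square to the duct. 115 mm behind the origin it turns up to a grey fan box.
- wide_pivot (a point): pivot of this unit's damper handle: on the hinge axis at mid-depth of the bar, 215 mm above the bench. Axes as wide. Hinge axis square to the duct: (-0.574, 0, 0.819). The fan box (150 mm wide) overhangs: its front lower edge is 55 mm behind and 68 mm above the pivot, so grip the handle with the tool tilted back towards the robot, square to the duct (35 degrees).
- wide_handle (a joint): angle of the steel and black quarter-turn damper handle, 0 to 1.571 rad between stops. 0 = shut: bar across the duct, pointing to the unit's +y (left). 1.571 = open: bar in line with the duct, pointing down the slope, (-0.819, 0, -0.574) in the unit's axes. Grows counter-clockwise seen from above. Takes about 2 N at the grip; stays where it is left.
- wide_grip (a point): middle of the handle's black grip, 70 mm from the pivot; turns with the handle. Straight bar, 14 mm wide, 22 mm deep along the hinge axis, from 12 mm behind the pivot to 95 mm beyond it, clearing the duct by about 29 mm. Site axes: z along the hinge axis, away from the duct; y along the bar, outwards.
- wide_mouth (a point): centre of this unit's mouth at the lower end of the duct, 66 mm above the bench and 73 mm nearer the robot than the origin. Axes as wide.
- round: fixed fume-extraction unit with the narrow round nozzle mouth (44 mm diameter). Origin on the bench below the handle's pivot; x to the back (away from the robot), y left, z up. A round 80 mm aluminium duct slopes down towards the robot, 35 degrees from level; its centre line passes 80 mm under the pivot, square to the duct. 115 mm behind the origin it turns up to a grey fan box.
- round_pivot (a point): pivot of this unit's damper handle: on the hinge axis at mid-depth of the bar, 215 mm above the bench. Axes as round. Hinge axis square to the duct: (-0.574, 0, 0.819). The fan box (150 mm wide) overhangs: its front lower edge is 55 mm behind and 68 mm above the pivot, so grip the handle with the tool tilted back towards the robot, square to the duct (35 degrees).
- round_handle (a joint): angle of the steel and black quarter-turn damper handle, 0 to 1.571 rad between stops. 0 = shut: bar across the duct, pointing to the unit's +y (left). 1.571 = open: bar in line with the duct, pointing down the slope, (-0.819, 0, -0.574) in the unit's axes. Grows counter-clockwise seen from above. Takes about 2 N at the grip; stays where it is left.
- round_grip (a point): middle of the handle's black grip, 70 mm from the pivot; turns with the handle. Straight bar, 14 mm wide, 22 mm deep along the hinge axis, from 12 mm behind the pivot to 95 mm beyond it, clearing the duct by about 29 mm. Site axes: z along the hinge axis, away from the duct; y along the bar, outwards.
- round_mouth (a point): centre of this unit's mouth at the lower end of the duct, 66 mm above the bench and 73 mm nearer the robot than the origin. Axes as round.
- rail: fixed aluminium rail, 610 mm long along its y axis, 40 mm wide, 30 mm high, on the bench between the robot and the two units; origin under its centre.
- carriage (a joint): carriage position along the rail, m, growing to the rail's +y (left), -0.205 to 0.205. Dark steel plate, 190 mm (y) by 80 mm, top 47 mm above the bench; a rover drive module (motor, black wheel) is on its left part, a thumb release on its right. Locked (2 or 3 mm play, up to 25 N) unless the release is held down; then 1 to 2 N slides it. It locks in notches at every 10 mm: 0, 0.01, -0.01, ...
- module (a point): centre of the rover drive module on the carriage, 85 mm above the bench, 40 mm to the left (+y) of the carriage's centre. Module about 80 by 75 mm, its top 119 mm above the bench. Axes as rail.
- release_top (a point): centre of the top of the thumb release, a black block 36 mm (x) by 40 mm (y), 79 mm above the bench when up; 102 mm to the right (-y) of the module's centre. At its left and right ends stand fences 5 mm thick, 12 mm higher than the button, inner faces 23 mm from its centre: a fingertip on the button can push the carriage by them. Axes as rail.
- release (a joint): travel of the release button: 0 = up, carriage locked; 0.009 m = fully down. It begins to go down at 6 N and needs 8.3 N at the bottom; the carriage is free when it is more than 7 mm down. Let go, it springs up by itself and draws the carriage up to 4 mm into the next notch; should it stay 5 mm down, it sits between two notches and wants another nudge along the rail.
- spool: bystander: reel of solder wire standing on end, 64 mm diameter, 60 mm high; origin under its centre.
- tape: bystander: roll of clear tape lying flat, 90 mm diameter, 45 mm high; origin under its centre.
- flux: bystander: amber bottle, 52 mm diameter, 120 mm high; origin under its centre.
- driver: bystander: screwdriver lying on the bench to the right of the rail, about 200 mm long along its x axis.

How it is judged (in metres and radians):
At the end, for the whole second after the job is handed in: The module's centre is within 15 mm of the middle of the wide mouth, measured sideways (along the wide unit's y axis); the release is up (under 1.5 mm) and the carriage at rest; the wide unit's handle is open (over 1.47 rad) and the round unit's handle is shut (under 0.1 rad) (y of module in the frame of wide_mouth between -0.015 and 0.015 m and value of joint release below 0.0015 m and value of joint wide_handle above 1.47 rad and value of joint round_handle below 0.1 rad and velocity of joint carriage between -0.01 and 0.01 m/s); the robot touches nothing.
It fails at once if the spool is moved more than 30 mm or knocked over (distance of spool from where it was at the start of the episode above 0.03 m or angle between spool's own z axis and vertical above 0.5 rad).
It fails at once if the tape is moved more than 30 mm or knocked over (distance of tape from where it was at the start of the episode above 0.03 m or angle between tape's own z axis and vertical above 0.5 rad).
It fails at once if the flux is moved more than 30 mm or knocked over (distance of flux from where it was at the start of the episode above 0.03 m or angle between flux's own z axis and vertical above 0.5 rad).
It fails at once if the driver is moved more than 30 mm (distance of driver from where it was at the start of the episode above 0.03 m).
It also fails if it takes over 69 s, if anything falls off the work surface, if the arm or the gripper's body presses on something with over 40 N, if the wrist force passes 120 N, or if a joint passes its speed limit or range.

## Working session

There is one attempt and no reset: what is moved stays moved. The work goes in short steps, Python scripts to look and compute and a shell command to move; the robot and the scene stay as the last step left them, time stands still between calls to the robot, and variables do not carry over. Pictures are saved under pics/ and viewed, and the job is handed in when it is done.

```bash
ls; mkdir -p pics; python3 - <<'E'
from rig import env
import cv2
s=env.state(); print(s['t'],s['eef_pos'],s['tcp_rot'],env.tips_ahead,s['opening'])
for n in ['scene','top','wrist']:
    f=env.grab_frame(n); cv2.imwrite(f'pics/{n}0.png',f['image'])
    print(n,{k:v for k,v in f.items() if k!='image'})
E
```

```text
pics
0.0 [134.62855307 481.18217786 244.79722095] [[-2.87472064e-04  2.69401088e-01  9.63028022e-01]
 [-1.13121391e-03  9.63027358e-01 -2.69401239e-01]
 [-9.99999319e-01 -1.16683603e-03  2.79067953e-05]] 14.0 85.38259409250013
scene {'vfov': 42.50277758727493, 'cx': 332.61656908369383, 'cy': 234.7256439660315, 'k1': -0.1673183568340878, 'rvec': array([ 0.82773106,  2.73174688, -0.81838615]), 'tvec': array([ 452.0098876 , -163.3505965 , 1930.03712576])}
top {'vfov': 50.784906128232954, 'cx': 316.7623436416993, 'cy': 239.9314990217677, 'k1': -0.09540847520563008, 'rvec': array([ 2.08882165, -2.15321567,  0.15549303]), 'tvec': array([  35.28089713,  573.45572212, 1274.06421103])}
wrist {'vfov': 61.65618481734825, 'cx': 317.40433794733883, 'cy': 236.77601754665716, 'k1': -0.02852259406771237, 'T_tool_cam': array([[-8.28082849e-04, -2.59506579e-01,  9.65740985e-01,
        -1.28068220e+02],
       [ 9.99999585e-01, -5.82270795e-04,  7.00994795e-04,
         1.45380866e-01],
       [ 3.80410010e-04,  9.65741164e-01,  2.59506953e-01,
        -6.55388190e+01],
       [ 0.00000000e+00,  0.00000000e+00,  0.00000000e+00,
         1.00000000e+00]])}
```

View pics/scene0.png

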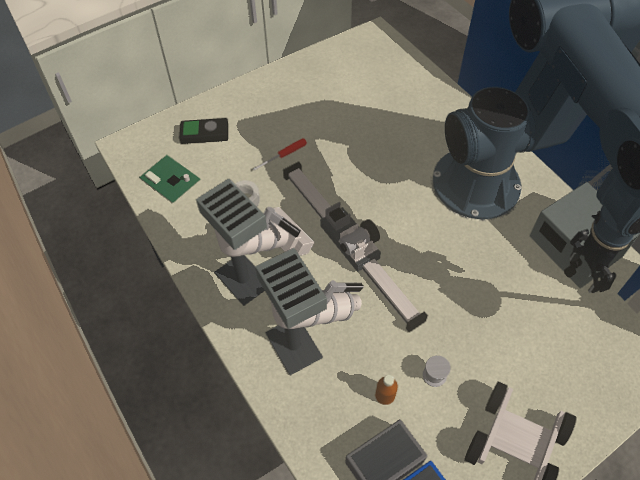

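View pics/top0.png

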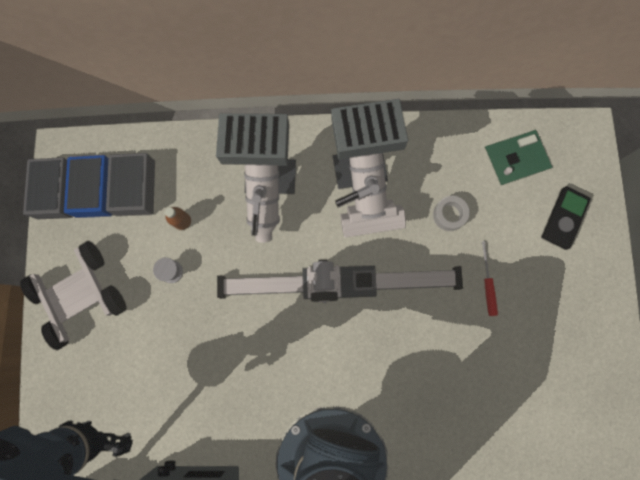

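View pics/wrist0.png

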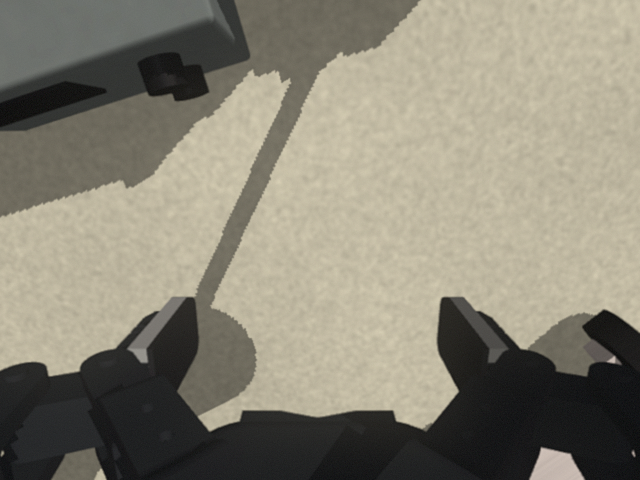

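Top view: round unit on the left (~262,190) with its handle down-slope (open); wide unit at ~(370,190) with its handle pointing left (shut). Rail at row ~283, release ~(360,281), module ~(322,280). Next I'll zoom in and measure.

```bash
cat > h.py <<'E'
import numpy as np, cv2
from rig import env
def K(f):
    fl=f['image'].shape[0]/2/np.tan(np.radians(f['vfov']/2))
    return fl
def und(f,uv):
    fl=K(f); d=(np.array(uv,float)-[f['cx'],f['cy']])/fl
    rd=np.linalg.norm(d); r=rd
    for _ in range(30): r=rd/(1+f['k1']*r*r)
    return d*(r/rd if rd>0 else 1)
def cam(f,st=None):
    if 'rvec' in f and f.get('rvec') is not None:
        R=cv2.Rodrigues(np.array(f['rvec'],float))[0]; t=np.array(f['tvec'],float)
        return R.T,-R.T@t
    T=np.array(f['T_tool_cam']); R=np.array(st['tcp_rot'])
    return R@T[:3,:3], R@T[:3,3]+np.array(st['eef_pos'])
def ray(f,uv,st=None):
    Rc,c=cam(f,st); s=und(f,uv); d=Rc@np.array([s[0],s[1],1]); return c,d/np.linalg.norm(d)
def onz(f,uv,z,st=None):
    c,d=ray(f,uv,st); return c+d*(z-c[2])/d[2]
def proj(f,P,st=None):
    Rc,c=cam(f,st); p=Rc.T@(np.array(P,float)-c); s=p[:2]/p[2]; r2=s@s
    return s*(1+f['k1']*r2)*K(f)+[f['cx'],f['cy']]
def tri(*rs):
    A=np.zeros((3,3));b=np.zeros(3)
    for c,d in rs:
        M=np.eye(3)-np.outer(d,d);A+=M;b+=M@c
    p=np.linalg.solve(A,b); return p,[np.linalg.norm((np.eye(3)-np.outer(d,d))@(p-c)) for c,d in rs]
E
python3 - <<'E'
import cv2
a=cv2.imread('pics/top0.png'); cv2.imwrite('pics/topz.png',cv2.resize(a[90:310,205:475],None,fx=2.9,fy=2.7,interpolation=cv2.INTER_CUBIC))
a=cv2.imread('pics/scene0.png'); cv2.imwrite('pics/scenez.png',cv2.resize(a[140:380,190:440],None,fx=2.5,fy=2.5,interpolation=cv2.INTER_CUBIC))
E
```

```text
(no output)
```

View pics/topz.png

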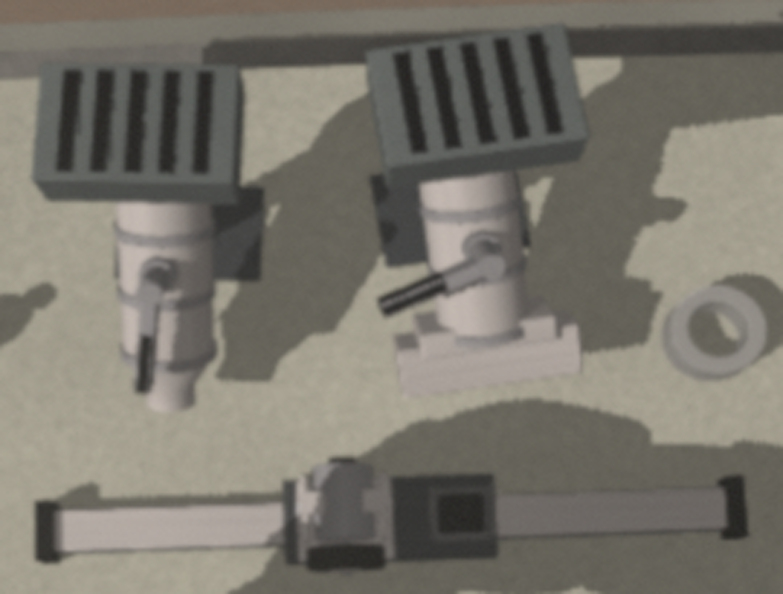

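View pics/scenez.png

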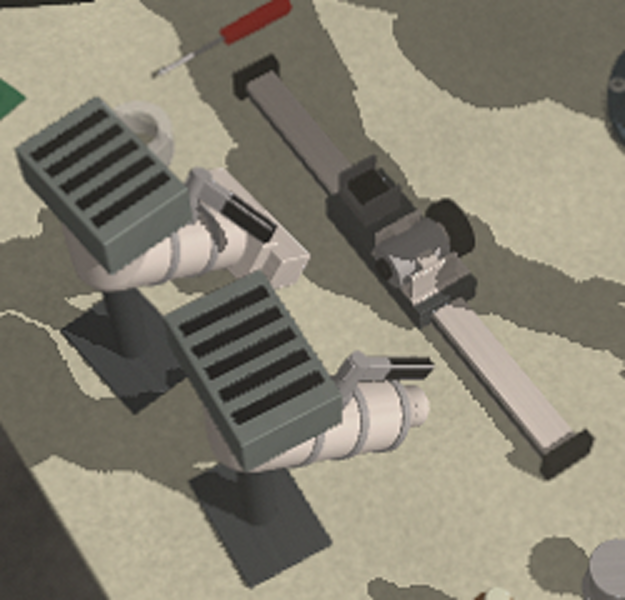

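```bash
python3 - <<'E'
from h import *
t=env.grab_frame('top'); s=env.grab_frame('scene')
T=lambda X,Y:(205+(X+.5)/2.9-.5,90+(Y+.5)/2.7-.5)
S=lambda X,Y:(190+(X+.5)/2.5-.5,140+(Y+.5)/2.5-.5)
np.set_printoptions(precision=1,suppress=True)
def edge(n,a,b,piv):
    A=onz(t,T(*a),283);B=onz(t,T(*b),283)
    y=(A-B);L=np.linalg.norm(y);y/=L;x=np.array([y[1],-y[0],0])
    P=(A+B)/2-55*x; 
    print(n,'edge',A,B,'L',L,'yaw',np.degrees(np.arctan2(x[1],x[0])),'pivot est',P[:2],'pivot direct z226',onz(t,T(*piv),226))
edge('wide',(392,183),(584,158),(483,248))
edge('round',(37,192),(237,200),(157,272))
for n,a,b in [('wide in',(443,283),(208+15,195)),('wide tip',(381,305),(270,237)),('round tip',(142,389),(431,366)),('round in',(147,337),(386,367)),('piv w',(483,248),(198,178)),('piv r',(157,272),(358,360))]:
    print(n,*tri(ray(t,T(*a)),ray(s,S(*b))))
for n,p,z in [('release',(461,513),79),('railL',(60,530),30),('railR',(722,510),30),('capL',(46,531),30),('capR',(735,508),30),('tape',(716,330),45),('plateR',(496,517),47),('plateL',(285,522),47)]:
    print(n,onz(t,T(*p),z))
for n,a,b in [('release',(461,513),(371,187)),]:
    print(n,*tri(ray(t,T(*a)),ray(s,S(*b))))
A=onz(t,T(404,390),66-18);B=onz(t,T(580,370),48);print('mouth low edge',A,B,np.linalg.norm(A-B))
E
```

```text
wide edge [717.5 -43.5 283. ] [ 734.1 -191.3  283. ] L 148.70468841547142 yaw 6.420210763172041 pivot est [ 671.1 -123.6] pivot direct z226 [ 676.3 -115.5  226. ]
round edge [720.5 229.6 283. ] [707.3  75.2 283. ] L 154.96355390039207 yaw -4.9011259607409405 pivot est [659.1 157.1] pivot direct z226 [664.4 144.8 226. ]
wide in [650.7 -85.1 219.4] [np.float64(3.2589826555318786), np.float64(3.2589826555319563)]
wide tip [634.4 -31.6 197.5] [np.float64(2.211615524689986), np.float64(2.21161552468991)]
round tip [572.5 168.6 164. ] [np.float64(2.7585528058773607), np.float64(2.758552805877386)]
round in [616.4 158.1 189.3] [np.float64(0.6108801695475038), np.float64(0.6108801695472731)]
piv w [ 670.6 -112.   237. ] [np.float64(3.4647208811630525), np.float64(3.4647208811628376)]
piv r [655.4 149.8 234.5] [np.float64(8.960223202561336), np.float64(8.960223202561341)]
release [463.6 -98.1  79. ]
railL [462.3 262.9  30. ]
railR [ 463.1 -337.8   30. ]
capL [461.6 275.7  30. ]
capR [ 464.6 -349.7   30. ]
tape [ 638.7 -341.5   45. ]
plateR [ 461.7 -131.3   47. ]
plateL [462.7  56.8  47. ]
release [462.7 -97.1  74.8] [np.float64(1.843176356416827), np.float64(1.8431763564167074)]
mouth low edge [587.6 -53.9  48. ] [ 602.2 -214.    48. ] 160.78701671996032
```

```bash
python3 -m crank '[{"x":-30,"twist":-0.78},{"x":-30,"twist":-0.78},{"x":-20,"y":-35,"z":30},{"y":-35,"z":30},{"y":-35,"z":30},{"y":-35,"z":30},{"y":-35,"z":30},{"y":-35,"z":30},{"y":-35,"z":30},{"y":-35,"z":30}]' 0 20
python3 - <<'E'
from h import *
s=env.state();print(s['t'],s['eef_pos'],s['tcp_rot'],s['qpos'],s['opening'])
f=env.grab_frame('wrist');cv2.imwrite('pics/w1.png',f['image'])
E
```

```text
0.25 [134.66677867 481.35835713 245.06970924] [[-1.71062766e-04  2.69449076e-01  9.63014624e-01]
 [-5.10112934e-04  9.63014489e-01 -2.69449129e-01]
 [-9.99999855e-01 -5.37338928e-04 -2.72864633e-05]] [ 7.43693451e+01  1.22113195e+01 -1.98861537e+00  7.58308524e+01
  1.56384743e-03  9.00008338e+01] 85.48453438080399schema error: expected keys x, y, z, twist
```

View pics/w1.png

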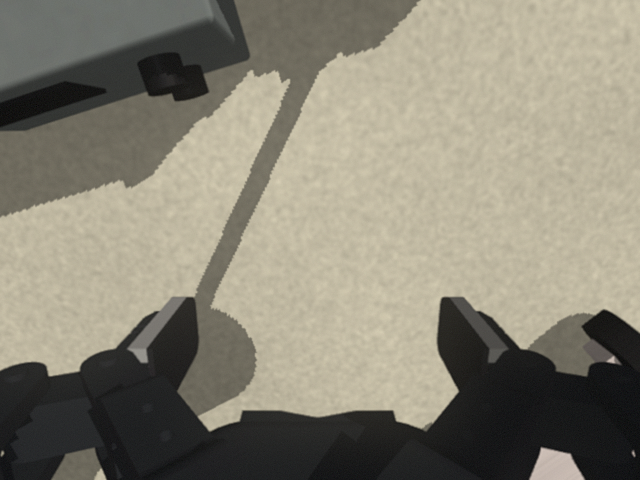

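The command was refused because every row must carry all four keys. I'll resend it.

```bash
python3 -m crank '[{"x":-30,"y":0,"z":0,"twist":-0.78},{"x":-30,"y":0,"z":0,"twist":-0.78},{"x":-20,"y":-35,"z":30,"twist":0},{"x":0,"y":-35,"z":30,"twist":0},{"x":0,"y":-35,"z":30,"twist":0},{"x":0,"y":-35,"z":30,"twist":0},{"x":0,"y":-35,"z":30,"twist":0},{"x":0,"y":-35,"z":30,"twist":0},{"x":0,"y":-35,"z":30,"twist":0},{"x":0,"y":-35,"z":30,"twist":0}]' 0 20
python3 - <<'E'
from h import *
s=env.state();print(s['t'],s['eef_pos'],s['tcp_rot'],s['qpos'],s['opening'])
f=env.grab_frame('wrist');cv2.imwrite('pics/w2.png',f['image'])
E
```

```text
t: 1.55
eef_pos: [382.6, 196.7, 327.6]
tcp_rot: [[0.001, -0.015, 1.0], [-0.001, 1.0, 0.015], [-1.0, -0.001, 0.001]]
wrist_force: [0.2, 0.9, 0.3]
opening: -0.3
1.55 [382.56949935 196.69146084 327.61499401] [[ 1.08424855e-03 -1.46218047e-02  9.99892508e-01]
 [-9.75415825e-04  9.99892604e-01  1.46228638e-02]
 [-9.99998936e-01 -9.91165794e-04  1.06986977e-03]] [ 2.72639571e+01  3.94694491e+00  2.13265191e-01  8.62367003e+01
 -7.81363695e-02  2.64261086e+01] -0.2590883381486337
```

View pics/w2.png

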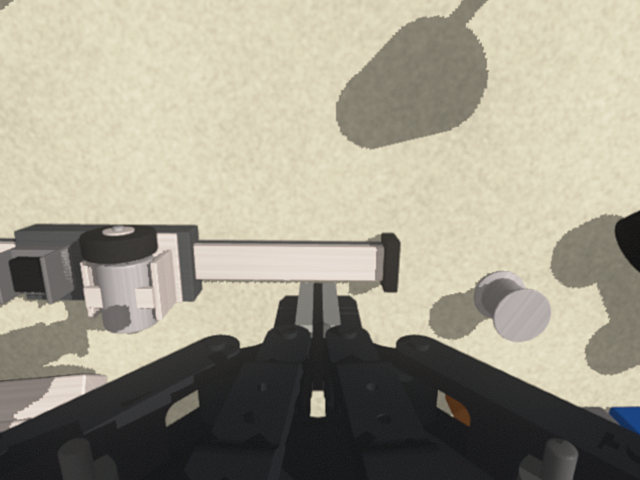

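```bash
python3 -m crank '[{"x":0,"y":-20,"z":40,"twist":0.08},{"x":0,"y":-10,"z":40,"twist":0},{"x":0,"y":-10,"z":40,"twist":0},{"x":0,"y":0,"z":0,"twist":0}]'
python3 - <<'E'
from h import *
s=env.state();print(s['t'],s['eef_pos'])
f=env.grab_frame('wrist');cv2.imwrite('pics/w3.png',f['image'])
np.savez('w3.npz',R=s['tcp_rot'],p=s['eef_pos'])
E
python3 -m crank '[{"x":0,"y":-40,"z":0,"twist":0},{"x":0,"y":-40,"z":0,"twist":0},{"x":0,"y":-40,"z":0,"twist":0},{"x":0,"y":-40,"z":0,"twist":0},{"x":0,"y":-40,"z":0,"twist":0},{"x":0,"y":-40,"z":0,"twist":0},{"x":0,"y":-40,"z":0,"twist":0},{"x":0,"y":0,"z":0,"twist":0}]'
python3 - <<'E'
from h import *
s=env.state();print(s['t'],s['eef_pos'])
f=env.grab_frame('wrist');cv2.imwrite('pics/w4.png',f['image'])
np.savez('w4.npz',R=s['tcp_rot'],p=s['eef_pos'])
E
```

```text
t: 2.1
eef_pos: [509.6, 150.4, 327.4]
tcp_rot: [[0.002, 0.005, 1.0], [-0.002, 1.0, -0.005], [-1.0, -0.002, 0.002]]
wrist_force: [0.1, 0.8, 0.2]
opening: 0.1
2.1 [509.61905277 150.41768869 327.44543625]
t: 3.15
eef_pos: [502.0, -131.7, 330.7]
tcp_rot: [[0.005, -0.003, 1.0], [-0.001, 1.0, 0.003], [-1.0, -0.001, 0.005]]
wrist_force: [0.2, 0.8, 0.1]
opening: 0.1
3.15 [ 501.99013299 -131.66146553  330.69884726]
```

View pics/w3.png

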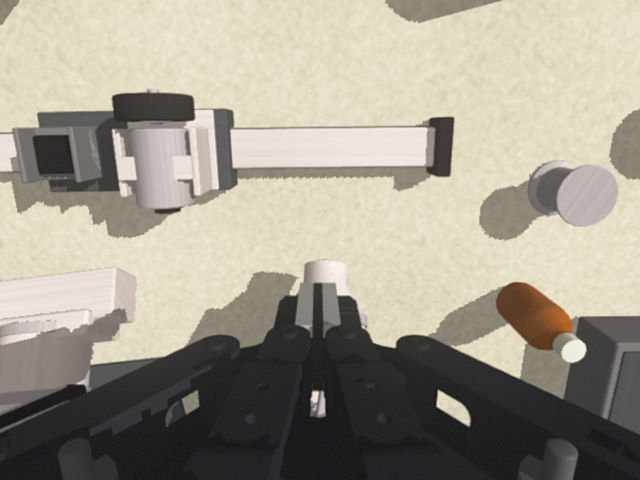

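View pics/w4.png

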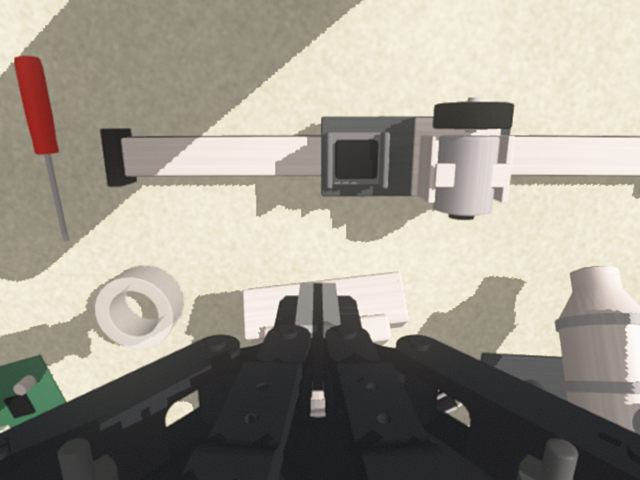

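w4: upper lip of the wide mouth from (245,289) to (401,271); release centre (356,158), rail end cap (115,157), tape (135,310).

```bash
python3 - <<'E'
from h import *
np.set_printoptions(precision=1,suppress=True)
f=env.grab_frame('wrist'); 
def L(n):
    d=np.load(n); return dict(tcp_rot=d['R'],eef_pos=d['p'])
w3,w4=L('w3.npz'),L('w4.npz')
A=onz(f,(401,271),84,w4);B=onz(f,(245,289),84,w4);y=(A-B);Ln=np.linalg.norm(y[:2]);y/=Ln;x=np.array([y[1],-y[0],0])
M=(A+B)/2+13*x
print('lip',A,B,Ln,'yaw',np.degrees(np.arctan2(x[1],x[0])),'mouth',M,'pivot',M+73*x)
for n,p,z,w in [('release',(356,158),79,w4),('release',(54,155),79,w3),('plateL w3',(235,148),47,w3),('plateR w4',(322,156),47,w4),('capR',(116,157),30,w4),('capL',(441,146),30,w3),('roundmouthtop',(326,264),84,w3),('spool',(587,195),60,w3),('tape',(134,312),45,w4),('driverhandle',(37,105),10,w4),('fl',(569,347),120,w3)]: print(n,onz(f,p,z,w))
# line intersect rail x=463
k=(463-M[0])/x[0]; print('module target y',(M+k*x)[1])
E
```

```text
lip [573.3 -48.7  84. ] [ 592.9 -204.    84. ] 156.51689784933163 yaw 7.186351503651371 mouth [ 596.  -124.7   84. ] pivot [ 668.5 -115.6   84. ]
release [463.8 -95.8  79. ]
release [465.7 -95.   79. ]
plateL w3 [462.6  68.4  47. ]
plateR w4 [ 464.3 -127.1   47. ]
capR [ 466.4 -344.5   30. ]
capL [462.4 278.5  30. ]
roundmouthtop [572.1 158.3  84. ]
spool [509.  420.6  60. ]
tape [ 638. -339.   45.]
driverhandle [ 412.1 -434.4   10. ]
fl [644.1 387.7 120. ]
module target y -141.48061224616825
```

```bash
cat > path.py <<'E'
import numpy as np
np.set_printoptions(precision=0,suppress=True)
def path(piv,yaw,ths,side,r,d):
    a=np.radians(yaw);x=np.array([np.cos(a),np.sin(a)]);y=np.array([-x[1],x[0]])
    for th in ths:
        s,c=np.sin(th),np.cos(th)
        ux=-s*.819*r+side*c*.819*d; uy=c*r+side*s*d
        p=np.array(piv)+ux*x+uy*y
        print(round(th,2),p,'barz',round(215-s*.574*r),'TCPz',round(215-s*.574*r+8))
E
python3 - <<'E'
from path import *
print('wide');path((669,-117),6.8,[.33,.5,.7,.9,1.1,1.3,1.45,1.571,1.65],1,80,20)
print('round');path((659,153),-5,[1.571,1.4,1.2,1,.8,.6,.4,.2,0,-.08],-1,75,20)
E
python3 - <<'E'
from h import *
np.set_printoptions(precision=1,suppress=True)
# round: mouth & tip
M=np.array([572.1,158.3])
a=np.radians(-5);print('round pivot from mouth', M+(73+13)*np.array([np.cos(a),np.sin(a)]))
E
```

```text
wide
0.33 [654. -36.] barz 200 TCPz 208
0.5 [643. -40.] barz 193 TCPz 201
0.7 [631. -47.] barz 185 TCPz 193
0.9 [620. -57.] barz 179 TCPz 187
1.1 [612. -69.] barz 174 TCPz 182
1.3 [606. -84.] barz 171 TCPz 179
1.45 [603. -95.] barz 169 TCPz 177
1.57 [ 602. -105.] barz 169 TCPz 177
1.65 [ 601. -111.] barz 169 TCPz 177
round
1.57 [596. 138.] barz 172 TCPz 180
1.4 [595. 152.] barz 173 TCPz 181
1.2 [597. 167.] barz 175 TCPz 183
1 [601. 182.] barz 179 TCPz 187
0.8 [607. 196.] barz 184 TCPz 192
0.6 [615. 208.] barz 191 TCPz 199
0.4 [625. 217.] barz 198 TCPz 206
0.2 [637. 225.] barz 206 TCPz 214
0 [649. 229.] barz 215 TCPz 223
-0.08 [654. 230.] barz 218 TCPz 226
round pivot from mouth [657.8 150.8]
```

```bash
python3 -m crank '[{"x":0,"y":36,"z":20,"twist":0},{"x":0,"y":36,"z":25,"twist":0},{"x":0,"y":36,"z":25,"twist":0},{"x":0,"y":34,"z":25,"twist":0},{"x":0,"y":0,"z":25,"twist":0},{"x":0,"y":0,"z":25,"twist":0},{"x":0,"y":0,"z":18,"twist":0},{"x":30,"y":0,"z":0,"twist":0}]'
```

```text
t: 4.25
eef_pos: [667.5, 33.1, 306.3]
tcp_rot: [[0.013, -0.018, 1.0], [0.001, 1.0, 0.018], [-1.0, 0.001, 0.013]]
wrist_force: [0.5, -0.7, -0.4]
opening: -0.5
```

```bash
python3 -m crank '[{"x":35,"y":-10,"z":0,"twist":0},{"x":35,"y":-10,"z":0,"twist":0},{"x":25,"y":-5,"z":0,"twist":0.1},{"x":3,"y":0,"z":0,"twist":0}]'
python3 - <<'E'
from h import *
print(env.state()['eef_pos'])
for n in ['wrist','scene']: cv2.imwrite(f'pics/{n}5.png',env.grab_frame(n)['image'])
a=cv2.imread('pics/scene5.png'); cv2.imwrite('pics/scene5z.png',cv2.resize(a[140:380,190:440],None,fx=2.5,fy=2.5,interpolation=cv2.INTER_CUBIC))
E
```

```text
t: 4.75
eef_pos: [667.0, 15.5, 204.6]
tcp_rot: [[0.011, -0.008, 1.0], [0.002, 1.0, 0.008], [-1.0, 0.002, 0.011]]
wrist_force: [-0.0, 0.0, 0.6]
opening: -0.0
[666.9752411   15.47635327 204.59907207]
```

View pics/wrist5.png

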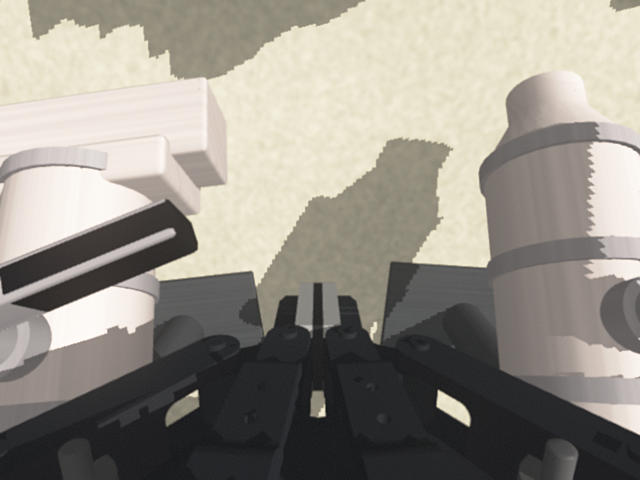

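View pics/scene5z.png

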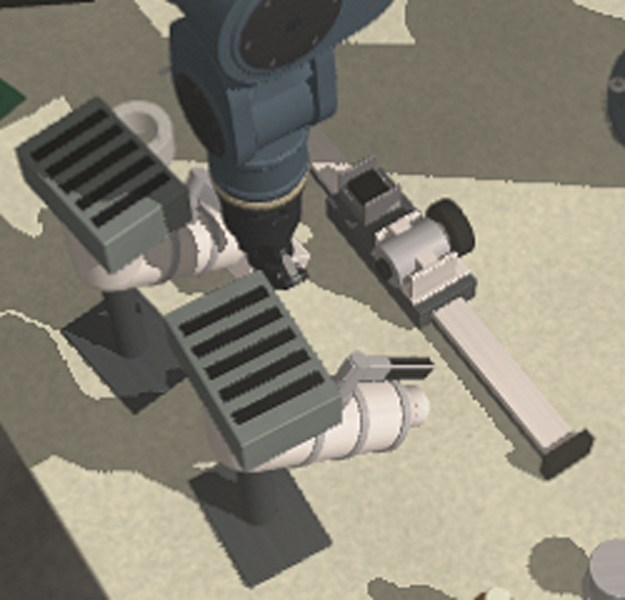

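```bash
python3 - <<'E'
from h import *
np.set_printoptions(precision=1,suppress=True)
s=env.state();f=env.grab_frame('wrist')
for p in [(165,202),(195,245),(5,310)]:
  print(p,onz(f,p,205,s))
E
```

```text
(165, 202) [625.8 -34.3 205. ]
(195, 245) [640.4 -25.6 205. ]
(5, 310) [665.2 -95.8 205. ]
```

```bash
python3 -m crank '[{"x":0,"y":-25,"z":-1,"twist":0},{"x":0,"y":-24,"z":-1,"twist":0},{"x":0,"y":-2,"z":-10,"twist":0},{"x":6,"y":-4,"z":-11,"twist":0},{"x":7,"y":-7,"z":-12,"twist":0},{"x":6,"y":-10,"z":-11,"twist":0},{"x":5,"y":-12,"z":-8,"twist":0},{"x":3,"y":-15,"z":-6,"twist":0}]'
```

```text
t: 5.9
eef_pos: [610.7, -84.4, 184.6]
tcp_rot: [[0.027, -0.013, 1.0], [0.004, 1.0, 0.013], [-1.0, 0.004, 0.027]]
wrist_force: [1.0, 3.5, -0.6]
opening: -0.2
```

Contact force is 3.5 N in +y, so it is pushing the handle. I'll continue to the stop.

```bash
python3 -m crank '[{"x":4,"y":-12,"z":-5,"twist":0},{"x":2,"y":-8,"z":-2,"twist":0},{"x":0,"y":-6,"z":0,"twist":0}]'
python3 - <<'E'
from h import *
for n in ['wrist']: cv2.imwrite(f'pics/{n}6.png',env.grab_frame(n)['image'])
E
```

```text
t: 6.28
eef_pos: [604.1, -107.4, 178.6]
tcp_rot: [[0.029, -0.016, 0.999], [0.016, 1.0, 0.015], [-0.999, 0.016, 0.029]]
wrist_force: [-0.4, 65.2, 10.6]
opening: -0.3
```

View pics/wrist6.png

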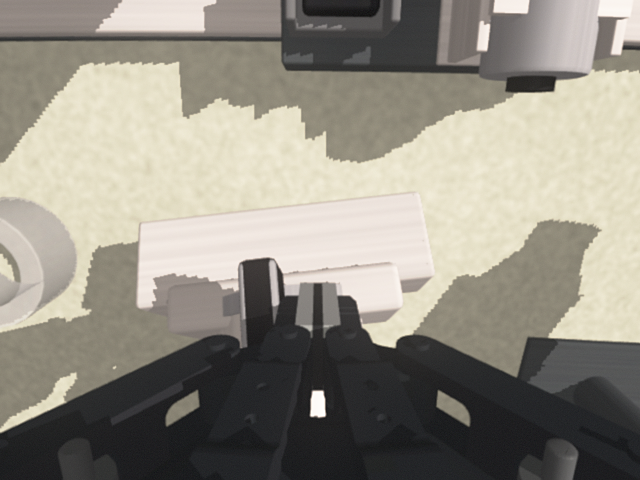

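The handle has reached its stop (65 N), in line with the duct. Next I back off, rise, and move to the round unit's right side.

```bash
python3 -m crank '[{"x":0,"y":8,"z":0,"twist":0},{"x":0,"y":15,"z":-2,"twist":0.1},{"x":-40,"y":10,"z":-5,"twist":0},{"x":-40,"y":10,"z":-5,"twist":0},{"x":0,"y":25,"z":0,"twist":0},{"x":0,"y":30,"z":0,"twist":0},{"x":0,"y":30,"z":0,"twist":0},{"x":0,"y":30,"z":0,"twist":0},{"x":0,"y":30,"z":0,"twist":0},{"x":0,"y":0,"z":0,"twist":0}]'
python3 - <<'E'
from h import *
s=env.state();np.savez('w7.npz',R=s['tcp_rot'],p=s['eef_pos'])
for n in ['wrist','top']: cv2.imwrite(f'pics/{n}7.png',env.grab_frame(n)['image'])
a=cv2.imread('pics/top7.png'); cv2.imwrite('pics/top7z.png',cv2.resize(a[90:310,205:475],None,fx=2.9,fy=2.7,interpolation=cv2.INTER_CUBIC))
E
```

```text
t: 7.58
eef_pos: [589.4, 81.6, 262.7]
tcp_rot: [[0.026, 0.004, 1.0], [0.016, 1.0, -0.004], [-1.0, 0.016, 0.026]]
wrist_force: [0.3, -0.6, 0.1]
opening: 0.4
```

View pics/wrist7.png

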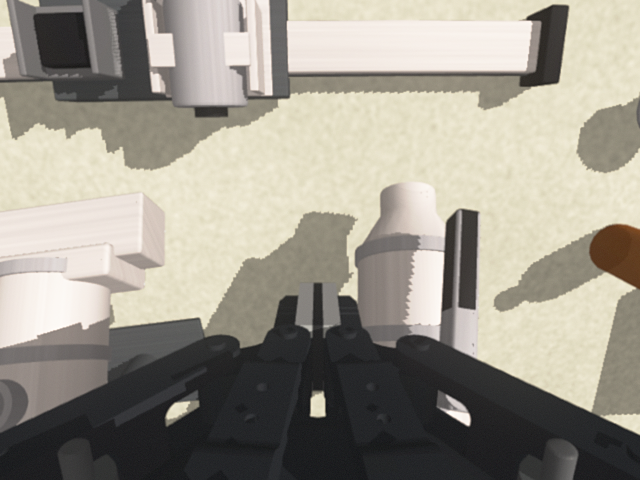

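View pics/top7z.png

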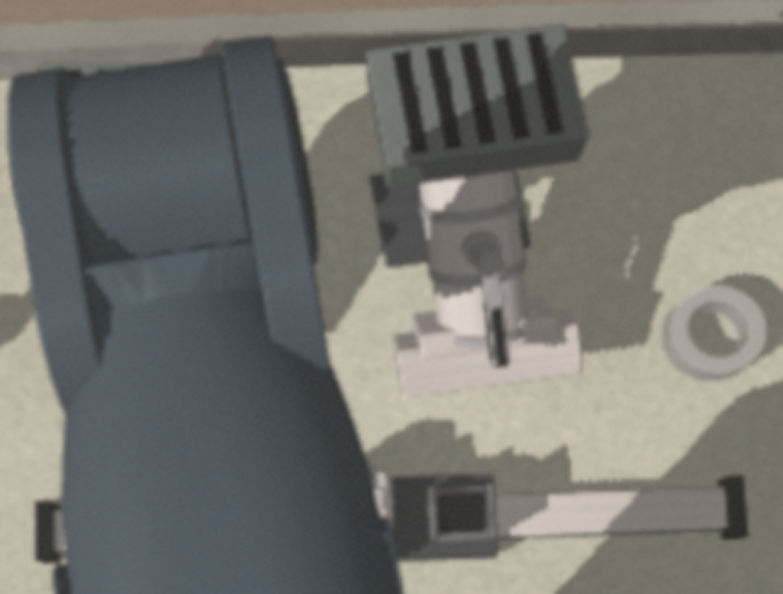

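Top view: the wide handle is in line with its duct (482,245)→(502,365). Wrist view: the round grip's tip is at (463,212) and its right edge around column 450.

```bash
python3 - <<'E'
from h import *
np.set_printoptions(precision=1,suppress=True)
s=env.state();print(s['t'],s['eef_pos']);f=env.grab_frame('wrist')
for p,z in [((452,212),168),((478,212),168),((447,300),190),((476,300),190),((407,185),84)]:
  print(p,onz(f,p,z,s))
E
```

```text
7.675 [589.5  79.9 262.7]
(452, 212) [572.5 158.2 168. ]
(478, 212) [572.6 173.2 168. ]
(447, 300) [616.6 152.  190. ]
(476, 300) [616.9 168.1 190. ]
(407, 185) [570.6 151.8  84. ]
```

```bash
python3 -m crank '[{"x":0,"y":25,"z":0,"twist":0},{"x":0,"y":24,"z":0,"twist":0},{"x":30,"y":0,"z":0,"twist":0},{"x":30,"y":0,"z":0,"twist":0},{"x":22,"y":0,"z":0,"twist":0},{"x":0,"y":12,"z":2,"twist":0},{"x":0,"y":14,"z":2,"twist":0}]'
```

```text
t: 8.6
eef_pos: [598.2, 150.1, 181.2]
tcp_rot: [[0.028, 0.016, 0.999], [0.013, 1.0, -0.017], [-1.0, 0.013, 0.027]]
wrist_force: [-3.0, -3.1, 2.5]
opening: -0.0
```

```bash
python3 -m crank '[{"x":-2,"y":16,"z":1,"twist":0},{"x":-4,"y":15,"z":4,"twist":0},{"x":-5,"y":14,"z":6,"twist":0},{"x":-7,"y":12,"z":8,"twist":0},{"x":-7,"y":9,"z":10,"twist":0},{"x":-8,"y":8,"z":12,"twist":0}]'
```

```text
t: 9.35
eef_pos: [637.4, 230.1, 220.7]
tcp_rot: [[0.024, 0.014, 1.0], [0.011, 1.0, -0.014], [-1.0, 0.011, 0.024]]
wrist_force: [-56.5, -25.3, -27.6]
opening: -0.3
```

```bash
python3 - <<'E'
from h import *
print(env.state()['eef_pos'],env.state()['wrist_force'])
for n in ['wrist','scene']: cv2.imwrite(f'pics/{n}8.png',env.grab_frame(n)['image'])
a=cv2.imread('pics/scene8.png'); cv2.imwrite('pics/scene8z.png',cv2.resize(a[140:380,190:440],None,fx=2.5,fy=2.5,interpolation=cv2.INTER_CUBIC))
E
```

```text
[637.43261696 230.11230454 220.66478006] [-56.50989849 -25.34381743 -27.61967155]
```

View pics/wrist8.png

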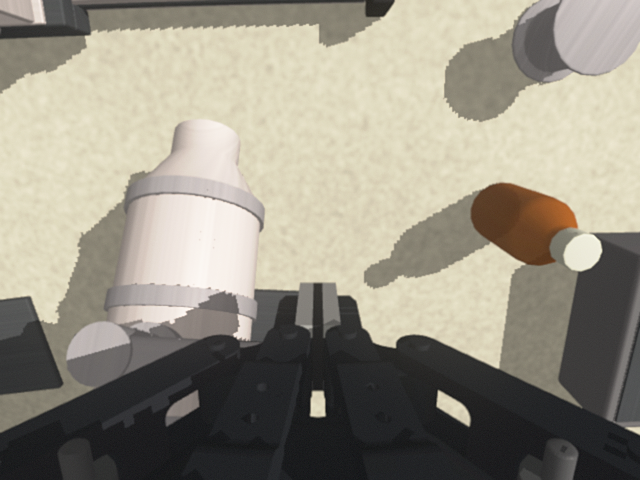

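View pics/scene8z.png

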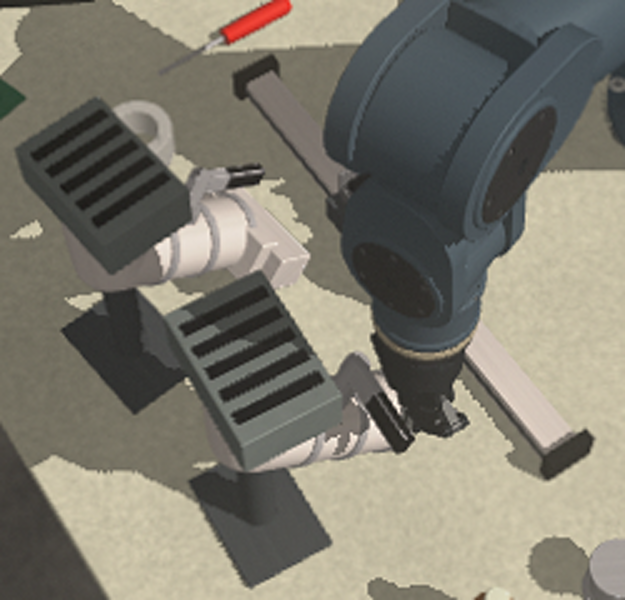

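The scene view shows the bar across the duct, with the grip at (370,390)–(410,450) in the zoom, and 56 N against the stop. I'll back off and check.

```bash
python3 -m crank '[{"x":0,"y":0,"z":-8,"twist":0},{"x":0,"y":0,"z":-20,"twist":-0.1},{"x":-30,"y":0,"z":-25,"twist":0},{"x":-30,"y":-30,"z":-30,"twist":0},{"x":0,"y":-40,"z":-25,"twist":0},{"x":0,"y":-40,"z":-20,"twist":0},{"x":0,"y":-40,"z":-15,"twist":0},{"x":0,"y":-40,"z":0,"twist":0},{"x":0,"y":-40,"z":0,"twist":0},{"x":0,"y":0,"z":0,"twist":0}]'
python3 - <<'E'
from h import *
for n in ['wrist','top','scene']: cv2.imwrite(f'pics/{n}9.png',env.grab_frame(n)['image'])
a=cv2.imread('pics/top9.png'); cv2.imwrite('pics/top9z.png',cv2.resize(a[90:310,205:475],None,fx=2.9,fy=2.7,interpolation=cv2.INTER_CUBIC))
a=cv2.imread('pics/scene9.png'); cv2.imwrite('pics/scene9z.png',cv2.resize(a[140:380,190:440],None,fx=2.5,fy=2.5,interpolation=cv2.INTER_CUBIC))
E
```

```text
t: 10.7
eef_pos: [492.5, 4.5, 284.3]
tcp_rot: [[0.038, -0.015, 0.999], [0.018, 1.0, 0.014], [-0.999, 0.018, 0.038]]
wrist_force: [-0.1, 0.6, 0.2]
opening: 0.1
```

View pics/top9z.png

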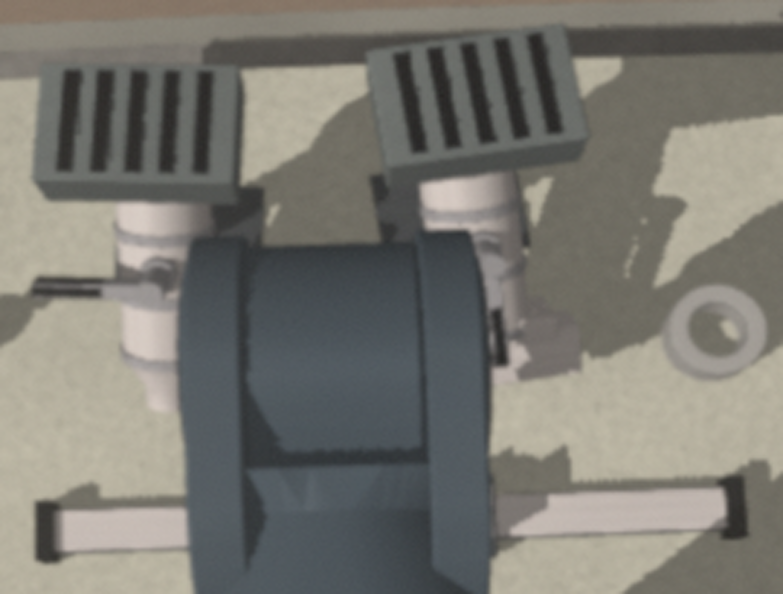

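View pics/scene9z.png

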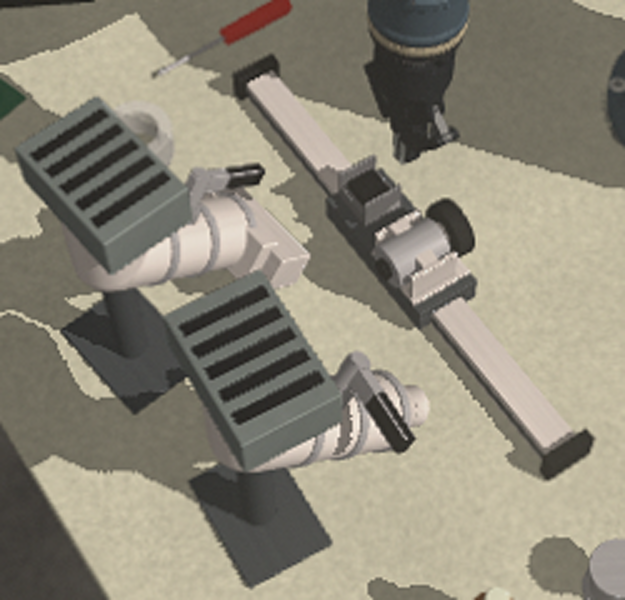

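View pics/wrist9.png

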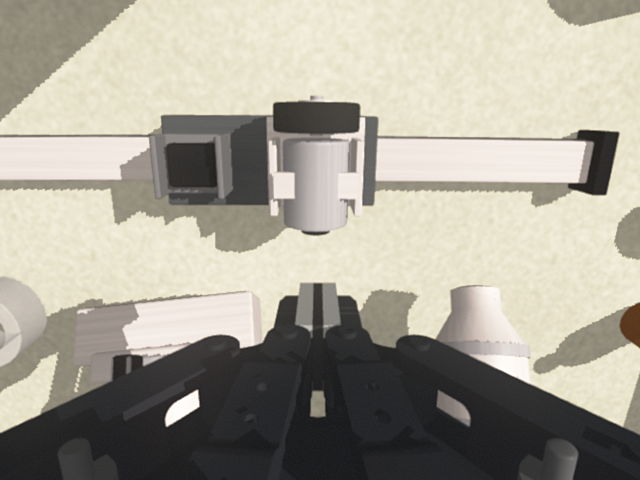

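```bash
python3 - <<'E'
from h import *
t=env.grab_frame('top'); im=t['image']
cv2.imwrite('pics/rz.png',cv2.resize(im[140:220,205:295],None,fx=7,fy=7,interpolation=cv2.INTER_CUBIC))
E
```

```text
(no output)
```

View pics/rz.png

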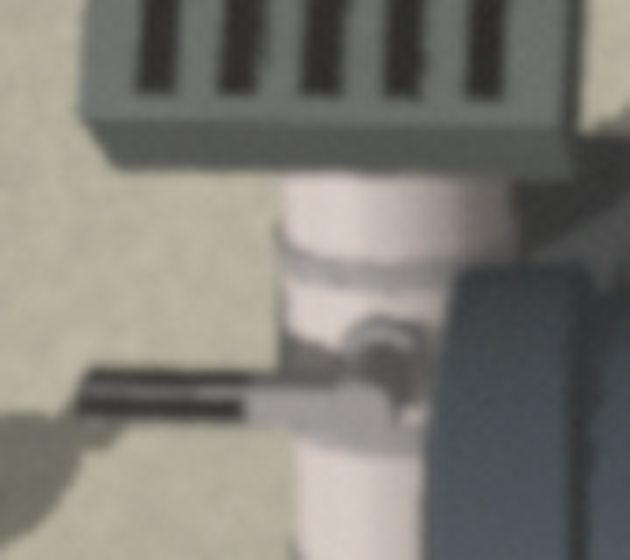

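```bash
python3 - <<'E'
from h import *
np.set_printoptions(precision=1,suppress=True)
s=env.state();print(s['t'],s['eef_pos']);f=env.grab_frame('wrist');t=env.grab_frame('top')
print('rel',onz(f,(191,165),79,s))
print('module motor top y', onz(f,(316,190),110,s), 'plate L',onz(f,(377,160),47,s))
A=onz(f,(252,291),84,s);B=onz(f,(77,312),84,s);y=A-B;L=np.linalg.norm(y);y/=L;x=np.array([y[1],-y[0],0]);M=(A+B)/2+13*x
print(A,B,L,np.degrees(np.arctan2(x[1],x[0])),'mouth',M,'target module y',(M+x*(465-M[0])/x[0])[1])
E
```

```text
10.9 [492.3   6.9 283.6]
rel [464.2 -92.4  79. ]
module motor top y [477.7   9.  110. ] plate L [461.4  64.2  47. ]
[573.1 -45.4  84. ] [ 595.7 -203.3   84. ] 159.48521766311384 8.124217107364696 mouth [ 597.3 -122.5   84. ] target module y -141.43312091761862
```

```bash
python3 -m crank '[{"x":10,"y":-30,"z":-10,"twist":-0.08},{"x":20,"y":-30,"z":-10,"twist":0},{"x":30,"y":-25,"z":-10,"twist":0},{"x":30,"y":-15,"z":-5,"twist":0},{"x":30,"y":0,"z":0,"twist":0},{"x":25,"y":0,"z":0,"twist":0},{"x":0,"y":0,"z":0,"twist":0}]'
python3 - <<'E'
from h import *
s=env.state();print(s['eef_pos']);f=env.grab_frame('wrist');cv2.imwrite('pics/w10.png',f['image'])
E
```

```text
t: 11.88
eef_pos: [466.1, -89.4, 131.5]
tcp_rot: [[0.037, -0.041, 0.998], [0.019, 0.999, 0.04], [-0.999, 0.018, 0.038]]
wrist_force: [0.2, -0.0, -0.3]
opening: -0.2
[466.1319031  -89.42578731 131.51796263]
```

View pics/w10.png

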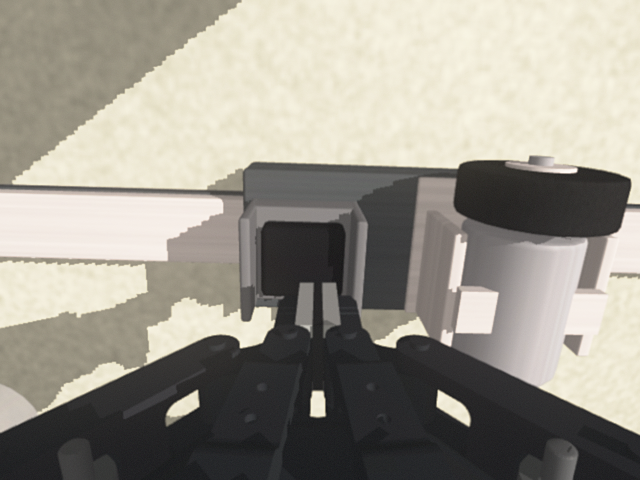

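```bash
python3 - <<'E'
from h import *
np.set_printoptions(precision=1,suppress=True)
s=env.state();f=env.grab_frame('wrist')
for p,z in [((262,223),79),((344,223),79),((262,285),79),((243,215),91),((362,212),91)]: print(onz(f,p,z,s))
for z in (79,): 
  p=s['eef_pos']+s['tcp_rot'][:,0]*(s['eef_pos'][2]-z); print('tip at',p, proj(f,p,s))
E
```

```text
[ 446.3 -114.8   79. ]
[445. -77.  79.]
[ 477.4 -114.8   79. ]
[ 439.7 -121.5   91. ]
[436.6 -70.7  91. ]
tip at [468.9 -88.5  79. ] [316.9 270.3]
```

```bash
python3 -m crank '[{"x":15,"y":-7,"z":-5,"twist":0},{"x":18,"y":0,"z":0,"twist":0},{"x":7,"y":0,"z":0,"twist":0},{"x":5,"y":0,"z":0,"twist":0}]'
```

```text
t: 12.48
eef_pos: [468.3, -96.2, 92.5]
tcp_rot: [[0.048, -0.043, 0.998], [0.017, 0.999, 0.042], [-0.999, 0.015, 0.049]]
wrist_force: [-4.4, -0.5, 6.7]
opening: 0.1
```

```bash
python3 -m crank '[{"x":5,"y":0,"z":-1,"twist":0},{"x":5,"y":0,"z":0,"twist":0},{"x":3,"y":0,"z":0,"twist":0}]'
```

```text
t: 12.85
eef_pos: [468.8, -96.6, 83.3]
tcp_rot: [[0.051, -0.043, 0.998], [0.015, 0.999, 0.042], [-0.999, 0.013, 0.052]]
wrist_force: [-33.4, 1.2, 80.8]
opening: 0.3
```

```bash
python3 -m crank '[{"x":0.3,"y":-5,"z":-1,"twist":0},{"x":0.3,"y":-6,"z":-1,"twist":0},{"x":0.3,"y":-10,"z":-1,"twist":0}]'; python3 - <<'E'
from h import *
s=env.state();f=env.grab_frame('wrist');cv2.imwrite('pics/w11.png',f['image'])
E
```

```text
t: 13.22
eef_pos: [468.4, -118.0, 85.9]
tcp_rot: [[0.056, -0.044, 0.997], [0.014, 0.999, 0.043], [-0.998, 0.011, 0.056]]
wrist_force: [-1.5, 0.1, 7.2]
opening: 0.2
```

View pics/w11.png

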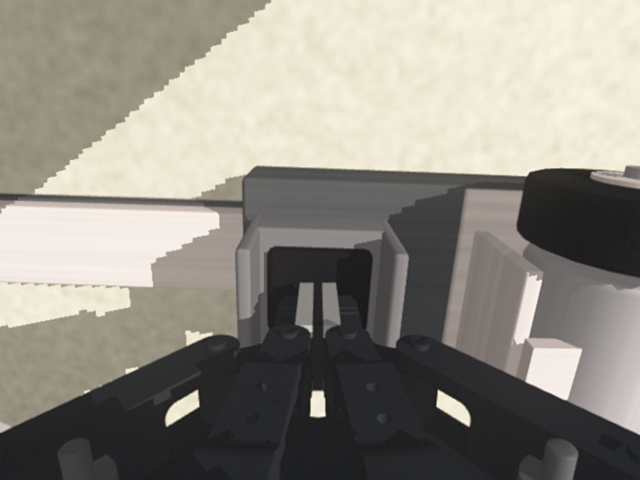

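```bash
python3 -m crank '[{"x":1.5,"y":-5,"z":-0.5,"twist":0.1},{"x":1,"y":-12,"z":0,"twist":0.1},{"x":0.8,"y":-14,"z":0,"twist":0},{"x":0.8,"y":-14,"z":0,"twist":0},{"x":0.8,"y":-14,"z":0,"twist":0}]'
```

```text
t: 13.9
eef_pos: [469.3, -179.5, 84.2]
tcp_rot: [[0.058, -0.009, 0.998], [0.011, 1.0, 0.008], [-0.998, 0.011, 0.058]]
wrist_force: [-5.7, 1.0, 10.9]
opening: 0.3
```

```bash
python3 -m crank '[{"x":0.8,"y":-14,"z":0,"twist":0},{"x":0.8,"y":-14,"z":0,"twist":0},{"x":0.8,"y":-12,"z":0,"twist":0},{"x":0.8,"y":-8,"z":0,"twist":0},{"x":0.6,"y":0,"z":0,"twist":0}]'
python3 - <<'E'
from h import *
np.set_printoptions(precision=1,suppress=True)
s=env.state();f=env.grab_frame('wrist');cv2.imwrite('pics/w12.png',f['image'])
np.savez('w12.npz',R=s['tcp_rot'],p=s['eef_pos'])
t=env.grab_frame('top');cv2.imwrite('pics/t12.png',cv2.resize(t['image'][90:310,205:475],None,fx=2.9,fy=2.7,interpolation=cv2.INTER_CUBIC))
E
```

```text
t: 14.52
eef_pos: [469.7, -231.0, 84.4]
tcp_rot: [[0.059, -0.007, 0.998], [0.007, 1.0, 0.006], [-0.998, 0.007, 0.059]]
wrist_force: [-5.0, -0.6, 8.3]
opening: 0.3
```

View pics/w12.png

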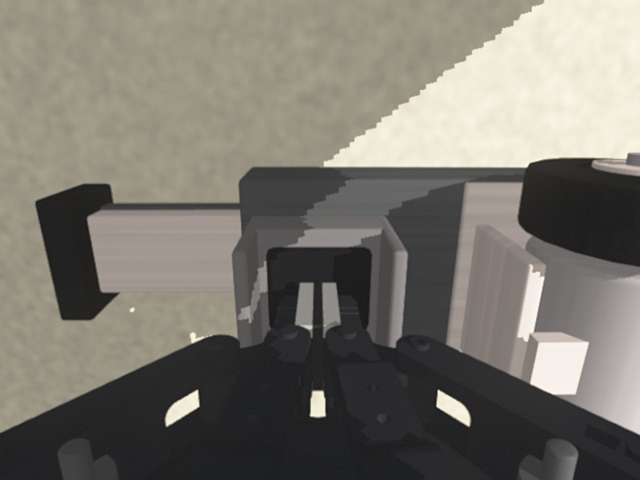

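View pics/t12.png

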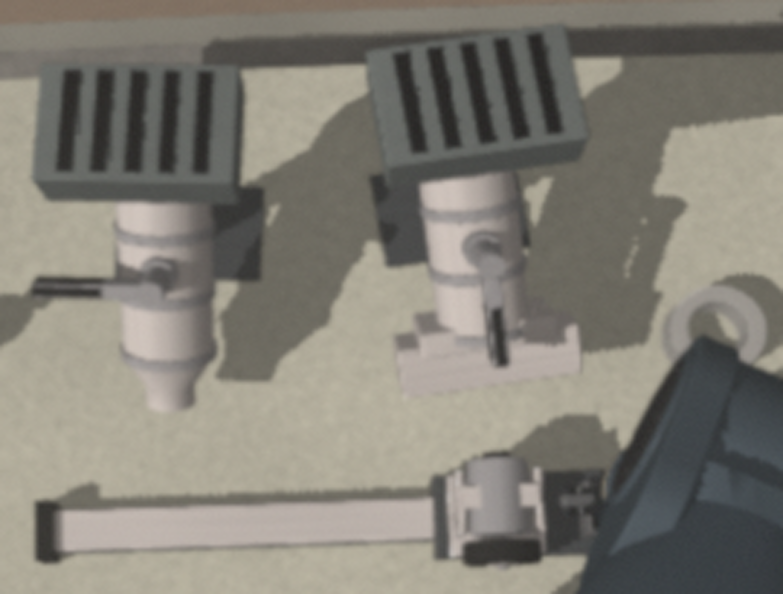

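```bash
python3 -m crank '[{"x":0.8,"y":-7,"z":0,"twist":0},{"x":0.8,"y":-7,"z":0,"twist":0},{"x":0.6,"y":0,"z":0,"twist":0}]'
python3 - <<'E'
from h import *
np.set_printoptions(precision=1,suppress=True)
s=env.state();f=env.grab_frame('wrist');cv2.imwrite('pics/w13.png',f['image'])
t=env.grab_frame('top');cv2.imwrite('pics/t13.png',cv2.resize(t['image'][150:310,325:435],None,fx=5,fy=3.7,interpolation=cv2.INTER_CUBIC))
E
```

```text
t: 15.0
eef_pos: [469.9, -245.7, 84.5]
tcp_rot: [[0.059, -0.007, 0.998], [0.005, 1.0, 0.007], [-0.998, 0.005, 0.059]]
wrist_force: [-5.8, -0.2, 7.6]
opening: 0.0
```

View pics/t13.png

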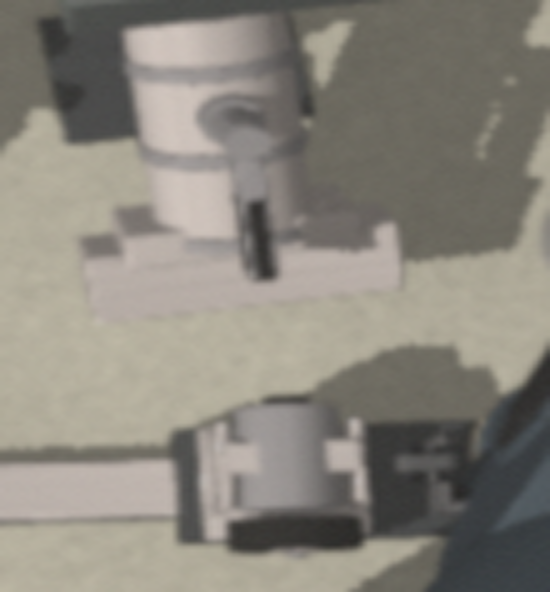

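View pics/w13.png

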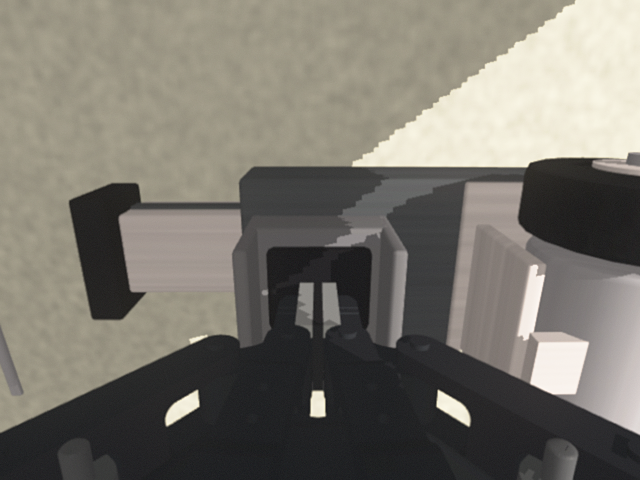

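```bash
python3 - <<'E'
from h import *
np.set_printoptions(precision=1,suppress=True)
t=env.grab_frame('top'); U=lambda X,Y:(325+(X+.5)/5-.5,150+(Y+.5)/3.7-.5)
p=onz(t,U(177,487),47,);print('plateL',p,'module y',p[1]-55, 'cam',cam(t)[1])
A=onz(t,U(92,318),84);B=onz(t,U(400,288),84);y=A-B;L=np.linalg.norm(y);y/=L;x=np.array([y[1],-y[0],0]);M=(A+B)/2+13*x
print(A,B,L,np.degrees(np.arctan2(x[1],x[0])),'mouth',M,'target',(M+x*(464-M[0])/x[0])[1])
print('motor',onz(t,U(288,460),110), 'wheel',onz(t,U(296,530),85+25))
E
```

```text
plateL [462.7 -90.7  47. ] module y -145.73178258910514 cam [ 349.3  -10.7 1353.2]
[577.3 -50.1  84. ] [ 593.2 -208.1   84. ] 158.84977503913464 5.738856460869154 mouth [ 598.2 -127.8   84. ] target -141.2955517788641
motor [ 473.5 -142.3  110. ] wheel [ 426.9 -144.   110. ]
```

The module is at y ≈ -144 and the target is ≈ -141, well inside ±15 mm and near the -0.15 notch. I'll lift off now.

```bash
python3 -m crank '[{"x":-3,"y":0,"z":0,"twist":0},{"x":-6,"y":0,"z":0,"twist":0},{"x":-20,"y":0,"z":0,"twist":0},{"x":-40,"y":0,"z":0,"twist":0},{"x":-50,"y":0,"z":-25,"twist":0},{"x":-50,"y":0,"z":-30,"twist":0},{"x":-20,"y":0,"z":-30,"twist":0},{"x":0,"y":0,"z":0,"twist":0}]'
python3 - <<'E'
from h import *
np.set_printoptions(precision=1,suppress=True)
s=env.state();f=env.grab_frame('wrist');cv2.imwrite('pics/w14.png',f['image'])
np.savez('w14.npz',R=s['tcp_rot'],p=s['eef_pos'])
t=env.grab_frame('scene');cv2.imwrite('pics/s14.png',cv2.resize(t['image'][140:380,190:440],None,fx=2.5,fy=2.5,interpolation=cv2.INTER_CUBIC))
E
```

```text
t: 16.15
eef_pos: [372.3, -247.0, 278.6]
tcp_rot: [[0.064, -0.009, 0.998], [0.002, 1.0, 0.009], [-0.998, 0.001, 0.064]]
wrist_force: [0.6, -0.7, -0.0]
opening: 0.1
```

View pics/w14.png

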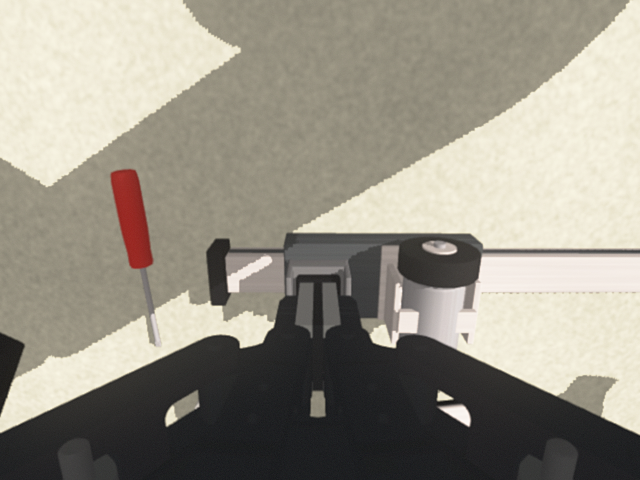

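View pics/s14.png

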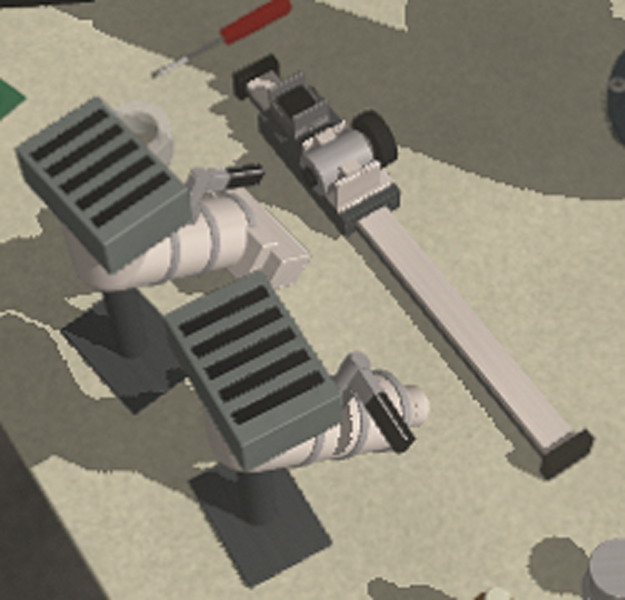

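I'll check the button height up close from the same relative pose as w10.

```bash
python3 -m crank '[{"x":40,"y":2,"z":15,"twist":0},{"x":40,"y":2,"z":15,"twist":0},{"x":40,"y":2,"z":15,"twist":0},{"x":25,"y":0,"z":12,"twist":0},{"x":0,"y":0,"z":0,"twist":0}]'
python3 - <<'E'
from h import *
s=env.state();f=env.grab_frame('wrist');cv2.imwrite('pics/w15.png',f['image'])
np.savez('w15.npz',R=s['tcp_rot'],p=s['eef_pos'])
E
```

```text
t: 16.88
eef_pos: [442.9, -237.8, 127.4]
tcp_rot: [[0.058, -0.012, 0.998], [0.006, 1.0, 0.012], [-0.998, 0.005, 0.058]]
wrist_force: [-0.3, 0.7, 0.3]
opening: 0.1
```

View pics/w15.png

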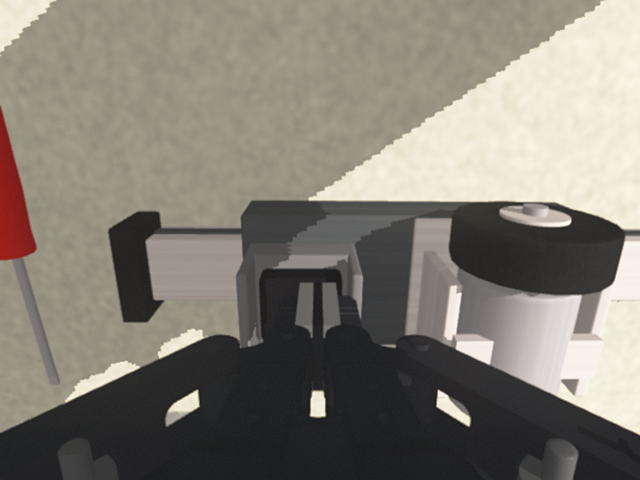

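```bash
python3 -m crank '[{"x":-20,"y":0,"z":20,"twist":0},{"x":0,"y":0,"z":28,"twist":0},{"x":0,"y":0,"z":0,"twist":0}]'
python3 - <<'E'
from h import *
s=env.state();f=env.grab_frame('wrist');cv2.imwrite('pics/w16.png',cv2.resize(f['image'][100:340,200:500],None,fx=2.5,fy=2.5,interpolation=cv2.INTER_CUBIC))
np.savez('w16.npz',R=s['tcp_rot'],p=s['eef_pos'])
E
```

```text
t: 17.3
eef_pos: [490.7, -237.9, 154.6]
tcp_rot: [[0.061, -0.012, 0.998], [0.004, 1.0, 0.011], [-0.998, 0.004, 0.061]]
wrist_force: [-0.4, 0.2, -0.3]
opening: 0.1
```

View pics/w16.png

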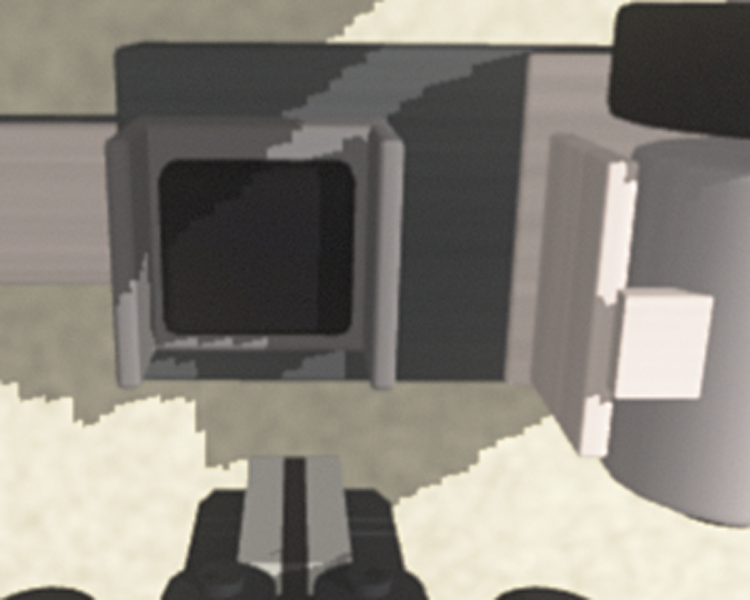

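Vision can't separate 0 from 5 mm down reliably, so I'll feel for the button top with a light touch. It should make contact at TCP z ≈ 93 if up, ≈ 88 if it's stuck half way.

```bash
python3 -m crank '[{"x":0,"y":-8,"z":-28,"twist":0},{"x":30,"y":0,"z":0,"twist":0},{"x":22,"y":0,"z":0,"twist":0},{"x":4,"y":0,"z":0,"twist":0},{"x":0,"y":0,"z":0,"twist":0}]'
```

```text
t: 17.98
eef_pos: [462.1, -246.9, 99.1]
tcp_rot: [[0.062, -0.01, 0.998], [0.003, 1.0, 0.01], [-0.998, 0.002, 0.062]]
wrist_force: [-0.1, 0.2, 0.6]
opening: -0.1
```

```bash
python3 -m crank '[{"x":3.5,"y":0,"z":0,"twist":0}]';python3 -m crank '[{"x":1.2,"y":0,"z":0,"twist":0}]';python3 -m crank '[{"x":1.2,"y":0,"z":0,"twist":0}]'
```

```text
t: 18.1
eef_pos: [462.6, -247.2, 96.6]
tcp_rot: [[0.064, -0.01, 0.998], [0.002, 1.0, 0.01], [-0.998, 0.001, 0.064]]
wrist_force: [-0.2, -0.3, 0.4]
opening: -0.2
t: 18.23
eef_pos: [462.9, -247.3, 95.7]
tcp_rot: [[0.064, -0.01, 0.998], [0.001, 1.0, 0.01], [-0.998, 0.001, 0.064]]
wrist_force: [-0.0, 0.4, 0.6]
opening: 0.1
t: 18.35
eef_pos: [463.2, -247.4, 94.8]
tcp_rot: [[0.065, -0.01, 0.998], [0.001, 1.0, 0.01], [-0.998, 0.001, 0.065]]
wrist_force: [0.4, 0.0, 0.3]
opening: 0.2
```

```bash
python3 -m crank '[{"x":1.0,"y":0,"z":0,"twist":0}]';python3 -m crank '[{"x":0.8,"y":0,"z":0,"twist":0}]'
```

```text
t: 18.48
eef_pos: [463.3, -247.4, 93.8]
tcp_rot: [[0.065, -0.01, 0.998], [0.001, 1.0, 0.01], [-0.998, 0.0, 0.065]]
wrist_force: [1.2, -0.8, 1.1]
opening: 0.1
t: 18.6
eef_pos: [463.4, -247.5, 93.1]
tcp_rot: [[0.065, -0.01, 0.998], [0.001, 1.0, 0.01], [-0.998, 0.0, 0.065]]
wrist_force: [-3.2, 0.7, 6.4]
opening: 0.2
```

I felt contact at TCP z ≈ 93.3, so the button top is at ≈ 79 and the release is up. I'll retreat clear and do the last measurements.

```bash
python3 -m crank '[{"x":-4,"y":0,"z":0,"twist":0},{"x":-25,"y":0,"z":0,"twist":0},{"x":-45,"y":0,"z":0,"twist":0},{"x":-45,"y":0,"z":-30,"twist":0},{"x":-45,"y":0,"z":-45,"twist":0},{"x":0,"y":-40,"z":-45,"twist":0},{"x":0,"y":-40,"z":-20,"twist":0},{"x":0,"y":-40,"z":0,"twist":0},{"x":0,"y":0,"z":0,"twist":0},{"x":0,"y":0,"z":0,"twist":0}]'
python3 - <<'E'
from h import *
np.set_printoptions(precision=1,suppress=True)
t=env.grab_frame('top');cv2.imwrite('pics/t17.png',cv2.resize(t['image'][90:310,205:475],None,fx=2.9,fy=2.7,interpolation=cv2.INTER_CUBIC))
cv2.imwrite('pics/t17f.png',t['image'])
E
```

```text
t: 19.85
eef_pos: [310.9, -371.9, 254.6]
tcp_rot: [[0.066, -0.012, 0.998], [-0.002, 1.0, 0.012], [-0.998, -0.003, 0.066]]
wrist_force: [-0.8, 0.2, 0.2]
opening: 0.3
```

View pics/t17.png

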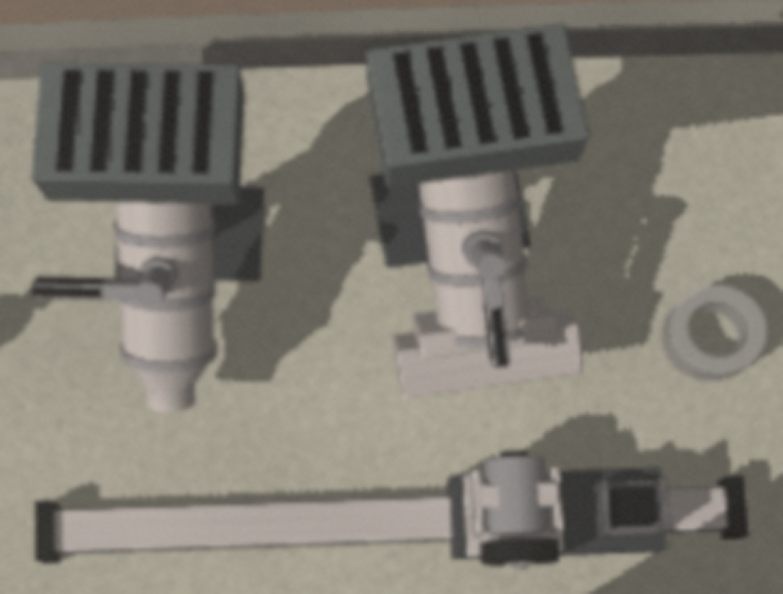

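View pics/t17f.png

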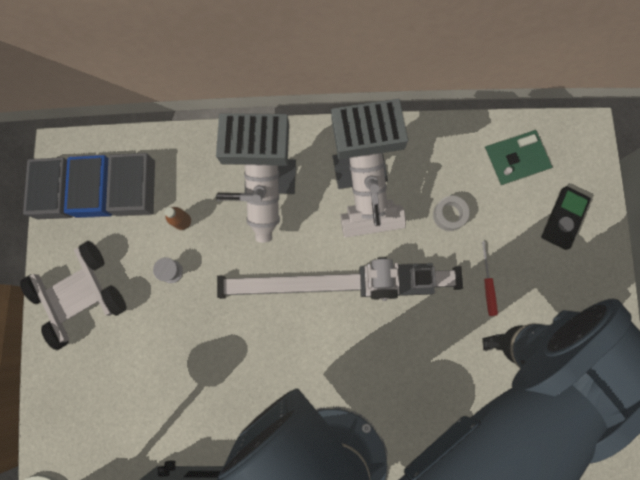

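```bash
python3 - <<'E'
from h import *
np.set_printoptions(precision=1,suppress=True)
t=env.grab_frame('top');T=lambda X,Y:(205+(X+.5)/2.9-.5,90+(Y+.5)/2.7-.5)
a=onz(t,T(450,517),47);b=onz(t,T(664,510),47);r=onz(t,T(634,506),79)
print(a,b,'center',(a+b)[1]/2,'module',(a+b)[1]/2+40,r[1]+102, np.linalg.norm(a-b))
A=onz(t,T(404,393),84);B=onz(t,T(581,371),84);y=A-B;L=np.linalg.norm(y);y/=L;x=np.array([y[1],-y[0],0]);M=(A+B)/2+13*x
print(L,np.degrees(np.arctan2(x[1],x[0])),M)
ca=np.radians(6.6);yh=np.array([-np.sin(ca),np.cos(ca),0])
for my in ((a+b)[1]/2+40,r[1]+102):
  print('offset y in mouth frame',(np.array([464,my,0])-M)@yh)
# handle directions cast on plane through pivot
for n,piv,yaw,p1,p2 in [('wide',(669,-117,215),6.6,(489,290),(501,363)),('round',(659,151,215),-4,(40,288),(110,289))]:
  a_=np.radians(yaw);X=np.array([np.cos(a_),np.sin(a_),0]);Y=np.array([-X[1],X[0],0]);Z=np.array([0,0,1.]);N=-.574*X+.819*Z;D=-.819*X-.574*Z
  P0=np.array(piv)+11*N;q=[]
  for p in (p1,p2):
    c,d=ray(t,T(*p));q.append(c+d*((P0-c)@N)/(d@N)-P0)
  v=q[1]-q[0]; v=v if n=='wide' else -v
  print(n,[(k@D,k@Y) for k in q],'angle',np.arctan2(v@D,v@Y))
E
```

```text
[463.  -90.3  47. ] [ 463.4 -281.5   47. ] center -185.93753436391154 module -145.93753436391154 -146.93939424438105 191.19369349963327
157.462280468505 5.846438515871509 [ 599.1 -129.6   84. ]
offset y in mouth frame -0.6897142807935897
offset y in mouth frame -1.6849346009996697
wide [(np.float64(23.940123001621743), np.float64(0.028421559235686584)), (np.float64(93.78949036203463), np.float64(-3.9117138827703206))] angle 1.6271456454545408
round [(np.float64(4.717495489282534), np.float64(88.63084047682553)), (np.float64(3.7639186999021237), np.float64(31.741489489930014))] angle 0.016760386280405905
```

```bash
python3 -c "
from rig import env
print(env.state()['wrist_force'],env.state()['t']);env.sign_off()"
```

```text
[-0.09440938  1.0242794   0.33321354] 19.95
the job is handed in; nothing more can be done
```

The job is done and handed in at about 20 s. The module is locked in front of the wide hood, the wide damper is open and the round one is shut.

- **Wide handle:** I pushed it to its stop (65 N felt at the wrist). The last top view gives about 1.63 rad, just past the 1.571 stop, so it is fully open within measurement error.
- **Round handle:** I pushed it to its stop (about 57 N along the push). The last top view gives about 0.02 rad, so it is shut.
- **Module:** it sits 1–2 mm off the mouth's centre line by the top camera. The wrist camera put the mouth a few millimetres further left, which makes it about 6 mm; both are inside the 15 mm limit.
- **Release:** the picture could not tell up from half down, so I touched the button lightly. It was at about 79 mm, which is fully up, and I lifted off again.
- **Rest of the bench:** spool, tape, flux and screwdriver look unmoved in the last top view. The arm is clear of everything.

The tool could only be shifted and turned about its own axis, so I pushed both handles with closed fingertips and the tool nearly vertical, not tilted 35 degrees as suggested.

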